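Press the flush pull home in a painted cupboard door

TASK

The repainted cupboard door is lying face up on the bench, ready for its hardware. Fit the steel flush pull into the recess routed for it, turned so that its lock barrel goes into the round bore: set it in rather than letting it drop, then press it fully home until its faceplate lies flush on the door all round. Leave the paint tin, the jar, the spool and the screwdriver where they are.

Things in the scene. Friction and masses are not known exactly. Their poses are not given: they have to be found in the camera images.
- pull: Steel flush pull (push-fit recessed handle, about 200 g) lying face up on the bench. Flat faceplate 130 (x) by 48 (y) by 4 mm; dish body and lock barrel hang 14 mm below it. Origin: below the plate's centre, on the underside that rests on the bench; z up through the face, x along the plate towards the barrel. Plate underside at z = 14 mm, top at 18 mm. Both long plate edges are free to grip.
- pull_dish (a point): Middle of the floor of the pull's open finger dish, 20 mm from the plate's centre towards -x, 3 mm above the underside, 15 mm below the plate's top. Dish inside 66 mm (x) by 30 mm (y); its body outside 74 by 36 mm, 14 mm deep, with a 1.5 mm chamfer round the foot. Axes as the pull's.
- pull_clips (a point): Middle between the two small spring clips, one on each end (x) of the dish body. Each stands out 3.5 mm and slopes in towards the foot. Laid in the recess, the pull rests on them with its plate about 7 mm proud; pushing down with about 6 to 14 N over the dish squeezes them in, and the pull slides home and stays by friction. Pushed at one end only, it tips.
- pull_barrel (a point): Centre line of the pull's round lock barrel at the level of the plate's underside, 44 mm from the plate's centre towards +x. Barrel 19 mm across, 14 mm deep below the plate; its round key face shows on top of the plate, 2 mm high, 21 mm across. Axes as the pull's.
- door: The cupboard door, off-white paint rubbed back to grey at the edges, 280 mm (x) by 180 mm (y), 26 mm thick, lying face up on the bench and not moving. Origin: centre of its underside; z up. Its face is at z = 26 mm. The recess for the pull lies along x, 40 mm from the door's middle towards +y.
- recess (a point): Point on the door's face where the centre of the pull's plate belongs; z up, x along the recess towards the bore. The rectangular pocket is 77 (x) by 39 (y) mm, 17 mm deep, centred 20 mm from this point towards -x: 1.5 mm to spare all round the dish body. Fully home, the plate lies on the door's face over the pocket's rim: pull origin 14 mm below this point, x axes pointing the same way.
- bore (a point): Centre of the mouth of the round bore for the lock barrel, on the door's face: 24 mm across, 17 mm deep, 44 mm from the recess point towards +x.
- tin: Bystander: closed paint tin, 89 mm across, 105 mm high. Origin: centre of its underside.
- jar: Bystander: small paint jar with a black lid, 54 mm across, 46 mm high. Origin: centre of its underside.
- spool: Bystander: dark wooden twine spool standing on end, 60 mm across, 60 mm high. Origin: centre of its underside.
- screwdriver: Bystander: screwdriver lying down, 190 mm long along x, orange handle 26 mm thick towards -x. Origin: on the bench below its middle.
Not all that is in view belongs to the job. Several things have the shape of the pull; the one meant has the colours described above.

How it is judged:
At the end, for the whole second after the job is handed in: The pull is in the recess with its lock barrel in the bore (barrel within 6 mm of the bore's centre, pull within 4 mm of its place), the faceplate's centre less than 1.5 mm off the door's face and the plate tilted less than 0.02 rad from level, let go and at rest (horizontal distance between pull_barrel and bore below 0.006 m and horizontal distance between pull and recess below 0.004 m and z of pull in the frame of recess below -0.0125 m and angle between pull's own z axis and vertical below 0.02 rad and linear speed of pull below 0.01 m/s); the robot touches nothing.
It fails at once if the pull is dropped (moves faster than 0.6 m/s with no finger on it) (linear speed of pull above 0.6 m/s and not (contact force between the fingers and pull above 0.05 N)).
It fails at once if a bystander is moved more than 30 mm (distance of any of tin, jar, spool, screwdriver from where it was at the start of the episode above 0.03 m).
It also fails if it takes over 58 s, if anything falls off the work surface, if the arm or the gripper's body presses on something with over 40 N, if the wrist force passes 120 N, or if a joint passes its speed limit or range.

ROBOT

A 6-joint arm with a two-finger parallel gripper is mounted at the origin on the work surface. World frame = base frame: x ahead of the robot, y to its left, z up, the work surface at z = 0. Lengths are in m, angles in rad, forces in N, time in s.
With the tool pointing down it reaches from about 0.35 to 0.775 m from the base axis. Payload 5.5 kg.
Tool frame: the origin (TCP) lies midway between the tips of the shut fingers; the grasp point (between the pads) lies 19 mm behind it (env.hold_point_z is the distance from the TCP to the grasp point, in m); z points along the fingers, y is the line along which they close (so a half turn about z gives the same grasp; the last joint's range is limited). The gripper opens to 85 mm and grips with 20 to 120 N. Pads are 22 mm wide; open, the fingers measure 114 mm over their backs; the gripper's body (76 mm by 85 mm) begins 54 mm behind the grasp point. The pads swing forward as they close: fully open they stand 13 mm farther back than shut.
Start: joints at [1.164, 0.313, 0.046, 1.304, 0, 1.431], TCP at [0.152, 0.555, 0.231] pointing down, gripper open.
Joint ranges: [-2.76, 2.76], [-0.86, 1.69], [-1.03, 1.26], [-2.2, 2.34], [-1.47, 1.5], [-3.14, 3.14]. Speed limits (rad/s): [2.57, 2.57, 3.14, 3.14, 3.14, 3.14].

INTERFACE

Orientations are given as a unit quaternion [w, x, y, z].
In Python, from workcell import env, read_camera gives the robot as it stands. The module is installed in compiled form; this text tells all that it offers.
- The arm moves only by the tool carry_out, never from a script. Its argument "moves" is a list of rows, each an object of numbers: "tx", "ty", "tz": the shift along the world's x, y, z in cm; "wx", "wy", "wz": the turn, a rotation vector about the world's x, y, z in rad; "claw": the closure, from -1 (fully open) to 1 (shut). A call has 1 to 8 rows; each row shifts and turns the commanded pose from where the row before left it; what a row does not reach is not made up. A row lasts 1/8 s, in which the tool goes at most 62.5 mm and 10.7 degrees, less where a joint would pass 70% of its speed; a pose out of reach is approached as far as the arm can. A call is refused whole if a number of a shift passes 6.25 or a number of a turn 0.188, either way. A call with a gripper value outside its range is refused whole. The fingers move at their own pace and stop on an object; "newtons" is the grip in N (left out, the last holds). Time passes only in rows, so rows that do not move let the fingers close. It gives the time, the measured TCP pose, the force, the opening and the grip force at its end, in the units of the state.
- env.get_state(): the state, without advancing time (a new reading comes with each control period).
- read_camera(name): name is "scene" or "top" or "wrist"; returns a dict with "image" (480x640x3 uint8, blue, green, red), "z_map" (480x640 float32, m along the optical axis (not along the pixel's ray), 0 where there is no reading), "fx", "fy", "cx", "cy" (pixels), "k1" (the pictures are not rectified: a ray, as slopes to the right and down, at radius r is drawn at 1 + k1 r^2 times it, then the intrinsics apply), "camera_from_world" (4x4, takes a point from world to camera coordinates); the wrist camera has in their place "hand_eye" (4x4, takes a point from camera to tool coordinates, whose origin is the TCP and whose axes are the flange's). Camera axes: x right, y down, z forward; pixel columns grow to the right and rows downward; lengths in m; the calibration is good to about 2 mm. A picture is of the moment at which its call begins: read the wrist's pose just before it.
- env.hand_in(): hands the job in; it is judged then, once.
The state is a dict: "clock": time; "joint_pos": joint angles; "qvel": joint speeds; "tau": joint torques, N m; "tcp_pos": TCP position; "orientation": TCP orientation; "wrist_force": force on the tool from outside, world axes, zero at the start; "ft_torque": the same for the moment, N m; "finger_gap": finger opening in m; "grip_force": force on a finger pad.
Only numpy, scipy, OpenCV 4.12 (cv2) and the standard library are available. Lean on these libraries where they do the work, as an engineer would, in place of code of your own. Each camera call takes 0.05 s, during which the arm holds its last target. There are 200 camera calls.

## Working session

There is one attempt and no reset: what is moved stays moved. The work goes in short steps, Python scripts to look and compute and a tool call to move; the robot and the scene stay as the last step left them, time stands still between calls to the robot, and variables do not carry over. Pictures are saved under pics/ and viewed, at most 10 in all, crops included, and the job is handed in when it is done.

Besides the shell and the picture viewer there is one more tool, called after "Emit:" as a command line: name --argument value ..., lists and objects as JSON in quotes. carry_out: Moves the arm, as the interface text tells. Its arguments: {"type":"object","properties":{"moves":{"type":"array","items":{"type":"object","properties":{"tx":{"type":"number"},"ty":{"type":"number"},"tz":{"type":"number"},"wx":{"type":"number"},"wy":{"type":"number"},"wz":{"type":"number"},"claw":{"type":"number"}}}},"newtons":{"type":"number"}},"required":["moves"]}

```bash
mkdir -p pics; cat > h.py <<'E'
import numpy as np, cv2
from workcell import env, read_camera
from scipy.spatial.transform import Rotation as R
def cam(name):
    s=env.get_state(); c=read_camera(name)
    if name=='wrist':
        q=s['orientation']; T=np.eye(4); T[:3,:3]=R.from_quat([q[1],q[2],q[3],q[0]]).as_matrix(); T[:3,3]=s['tcp_pos']
        c['wfc']=T@c['hand_eye']
    else: c['wfc']=np.linalg.inv(c['camera_from_world'])
    return c
def ray(c,uv):
    uv=np.atleast_2d(np.asarray(uv,float)); d=(uv-[c['cx'],c['cy']])/[c['fx'],c['fy']]; s=d.copy()
    for _ in range(10): s=d/(1+c['k1']*(s**2).sum(1,keepdims=True))
    return s
def onplane(c,uv,z):
    s=ray(c,uv); d=np.c_[s,np.ones(len(s))]@c['wfc'][:3,:3].T; o=c['wfc'][:3,3]
    return o+d*((z-o[2])/d[:,2])[:,None]
def pts(c,uv):
    uv=np.atleast_2d(np.asarray(uv)); s=ray(c,uv); z=c['z_map'][uv[:,1].astype(int),uv[:,0].astype(int)][:,None]
    return np.c_[s*z,z]@c['wfc'][:3,:3].T+c['wfc'][:3,3]
def proj(c,P):
    P=np.atleast_2d(P); T=np.linalg.inv(c['wfc']); p=P@T[:3,:3].T+T[:3,3]; s=p[:,:2]/p[:,2:]
    s=s*(1+c['k1']*(s**2).sum(1,keepdims=True)); return s*[c['fx'],c['fy']]+[c['cx'],c['cy']]
def tri(c1,u1,c2,u2):
    A=[];b=[]
    for c,u in((c1,u1),(c2,u2)):
        d=np.r_[ray(c,u)[0],1]@c['wfc'][:3,:3].T; d/=np.linalg.norm(d); M=np.eye(3)-np.outer(d,d); A.append(M); b.append(M@c['wfc'][:3,3])
    return np.linalg.lstsq(np.vstack(A),np.hstack(b),rcond=None)[0]
E
python3 - <<'E'
from h import *
for n in('top','scene','wrist'):
    c=cam(n); cv2.imwrite(f'pics/{n}0.png',c['image']); print(n,c['fx'],c['k1'],c['wfc'].round(3).tolist())
print(env.get_state(),env.hold_point_z)
E
```

```text
top 433.4416194505946 -0.009508505019344533 [[-0.018, -0.982, 0.19, 0.366], [-1.0, 0.016, -0.014, 0.014], [0.01, -0.191, -0.982, 1.033], [0.0, 0.0, 0.0, 1.0]]
scene 437.6418416595687 -0.015737018916898316 [[-0.821, 0.31, -0.48, 1.004], [0.571, 0.412, -0.71, 0.689], [-0.023, -0.857, -0.515, 0.566], [0.0, 0.0, 0.0, 1.0]]
wrist 351.8586772500872 -0.027814395699662025 [[0.264, 0.917, 0.3, 0.075], [0.964, -0.25, -0.084, 0.576], [-0.002, 0.312, -0.95, 0.373], [0.0, 0.0, 0.0, 1.0]]
{'clock': 0.15, 'joint_pos': array([ 1.16436085e+00,  3.13829980e-01,  4.52576880e-02,  1.30359877e+00,
       -2.83442890e-05,  1.43121288e+00]), 'qvel': array([ 0.0021199 , -0.00241909,  0.0026771 , -0.00105616, -0.00024599,
       -0.00027498]), 'tau': array([ 2.38399574e-03, -4.81065774e+01,  2.98815376e+01,  1.38115560e-02,
       -1.24142521e-04, -5.43930639e-06]), 'tcp_pos': array([0.15148423, 0.55429874, 0.23061979]), 'orientation': array([-1.71687959e-04,  1.33030440e-01,  9.91111714e-01, -6.65730799e-04]), 'wrist_force': array([-0.09377354, -0.50076773, -0.46147157]), 'ft_torque': array([ 0.00590088, -0.04763069, -0.03016549]), 'grip_force': 0.0, 'finger_gap': 0.08530923833871591} 0.0187
```

View pics/top0.png

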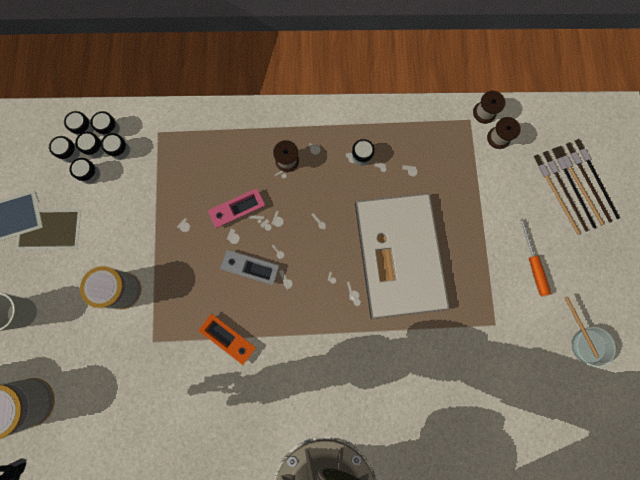

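View pics/scene0.png

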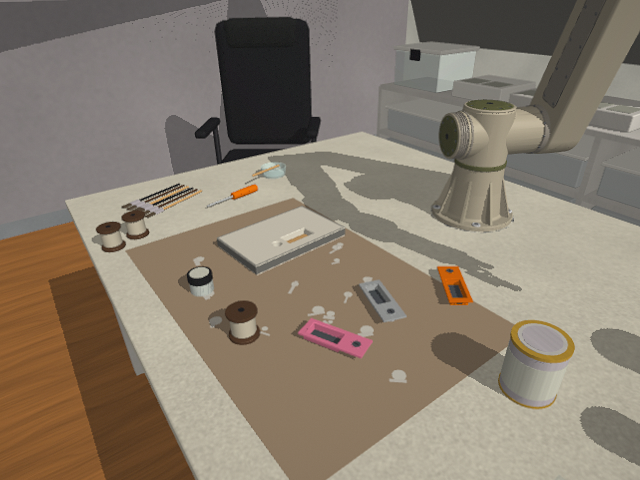

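Three candidates share the pull's shape in the top view: pink (237,208), grey (251,267) and orange (228,340). Grey fits bare steel, so I'll confirm it with a crop and take coarse measurements.

```bash
cat >> h.py <<'E'
def comp(mask,seed):
    n,l,st,ce=cv2.connectedComponentsWithStats(mask.astype(np.uint8)); k=l[int(seed[1]),int(seed[0])]
    return (l==k).astype(np.uint8) if k else None
def quad(m):
    cs,_=cv2.findContours(m,cv2.RETR_EXTERNAL,cv2.CHAIN_APPROX_NONE); k=max(cs,key=cv2.contourArea); return k[:,0,:]
E
python3 - <<'E'
from h import *
c=cam('top'); im=c['image']
cv2.imwrite('pics/crop.png',np.hstack([cv2.resize(im[195:310,190:310],None,fx=3.3,fy=3.3,interpolation=cv2.INTER_CUBIC),cv2.resize(im[225:340,340:460],None,fx=3.3,fy=3.3,interpolation=cv2.INTER_CUBIC)]))
for n,uv in dict(pullplate=(246,275),barrel=(233,262),dish=(259,269),bore=(381,239),pocket=(386,265),door=(420,255),mat=(300,300)).items():
    print(n,im[uv[1],uv[0]],pts(c,uv).round(4)[0], onplane(c,uv,.018 if uv[0]<300 else .026)[0].round(4))
c=cam('scene'); im=c['image']
for n,uv in dict(pullend=(389,312),pullbarrel=(386,303),pullfar=(367,285),bore=(278,244),door=(270,225)).items():
    print(n,im[uv[1],uv[0]],pts(c,uv).round(4)[0])
E
```

```text
pullplate [116 121 120] [0.4779 0.1746 0.0166] [0.4777 0.1744 0.018 ]
barrel [35 33 33] [0.5085 0.2048 0.0214] [0.509  0.2054 0.018 ]
dish [50 47 40] [0.4929 0.1456 0.0058] [0.4913 0.1441 0.018 ]
bore [36 59 85] [ 0.5603 -0.1479  0.0085] [ 0.557  -0.1451  0.026 ]
pocket [ 64 104 139] [ 0.4965 -0.1564  0.0122] [ 0.4948 -0.1541  0.026 ]
door [147 157 166] [ 0.5169 -0.2351  0.0276] [ 0.5171 -0.2355  0.026 ]
mat [ 78 101 119] [0.4181 0.0489 0.0046] [0.417  0.0481 0.026 ]
pullend [72 67 66] [0.5167 0.2099 0.0193]
pullbarrel [144 147 145] [0.5    0.1831 0.017 ]
pullfar [144 148 147] [0.4903 0.1125 0.017 ]
bore [163 178 183] [ 0.5532 -0.1579  0.0154]
door [167 182 189] [ 0.5284 -0.2408  0.0269]
```

View pics/crop.png

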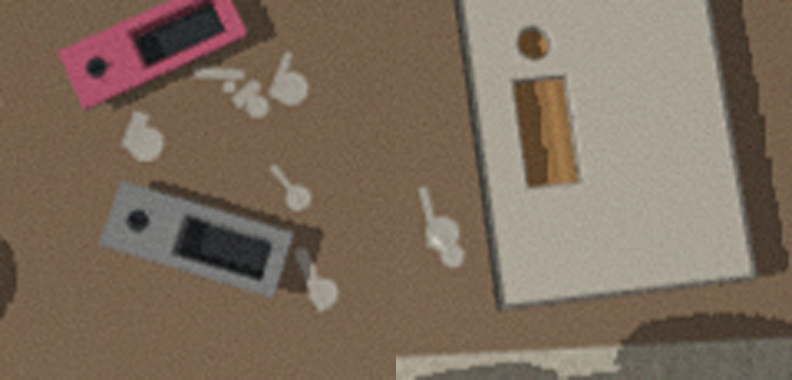

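The crop shows a steel-grey plate with a dark key face at about (138,220) in the left half. This is the pull, with its barrel pointing left in the image (+y). In the right half the bore is at the top, around (533,42), with the pocket below it. Next I move the wrist camera over the pull.

Emit:
carry_out --moves '[{"tx": 3.4, "ty": -4, "wz": 0.16, "claw": -1}, {"tx": 3.4, "ty": -4, "wz": 0.16, "claw": -1}, {"tx": 3.4, "ty": -4, "wz": 0.16, "claw": -1}, {"tx": 3.4, "ty": -4, "wz": 0.16, "claw": -1}, {"tx": 3.4, "ty": -4, "wz": 0.16, "claw": -1}, {"tx": 3.4, "ty": -4, "wz": 0.16, "claw": -1}, {"tx": 3.4, "ty": -4, "wz": 0.16, "claw": -1}, {"tx": 3.4, "ty": -4, "wz": 0.16, "claw": -1}]'

```text
invalid input at $.moves[0]: expected keys tx, ty, tz, wx, wy, wz, claw
```

Emit:
carry_out --moves '[{"tx": 3.4, "ty": -4, "wz": 0.16, "claw": -1}, {"tx": 3.4, "ty": -4, "wz": 0.16, "claw": -1}, {"claw": -1}, {"claw": -1}]'

```text
invalid input at $.moves[0]: expected keys tx, ty, tz, wx, wy, wz, claw
```

```bash
python3 - <<'E'
from h import *
c=cam('wrist'); cv2.imwrite('pics/w1.png',c['image']); np.save('w1.npy',c,allow_pickle=True)
print(proj(c,[[.495,.172,.018],[.509,.205,.018]])); s=env.get_state(); print(s['clock'],s['tcp_pos'],s['orientation'],s['joint_pos'].round(2))
E
```

```text
[[129.12154653 500.38069034]
 [153.80210406 503.2585855 ]]
0.3 [0.15155436 0.5545215  0.23099085] [-7.27026766e-05  1.33021531e-01  9.91113104e-01 -2.87441311e-04] [ 1.16  0.31  0.05  1.3  -0.    1.43]
```

View pics/w1.png

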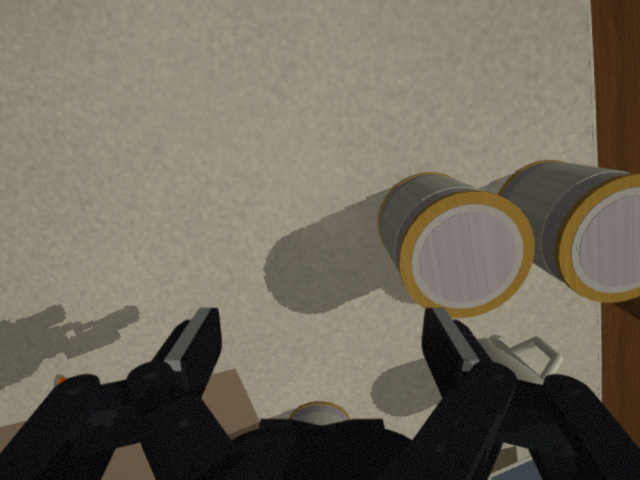

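The wrist view shows only tins and the shadowed bench, because the moves were refused: every key must be present. Retrying with all keys.

Emit:
carry_out --moves '[{"tx": 3.4, "ty": -3.8, "tz": 0, "wx": 0, "wy": 0, "wz": 0.16, "claw": -1}, {"tx": 3.4, "ty": -3.8, "tz": 0, "wx": 0, "wy": 0, "wz": 0.16, "claw": -1}, {"tx": 3.4, "ty": -3.8, "tz": 0, "wx": 0, "wy": 0, "wz": 0.16, "claw": -1}, {"tx": 3.4, "ty": -3.8, "tz": 0, "wx": 0, "wy": 0, "wz": 0.16, "claw": -1}, {"tx": 3.4, "ty": -3.8, "tz": 0, "wx": 0, "wy": 0, "wz": 0.16, "claw": -1}, {"tx": 3.4, "ty": -3.8, "tz": 0, "wx": 0, "wy": 0, "wz": 0.16, "claw": -1}, {"tx": 3.4, "ty": -3.8, "tz": 0, "wx": 0, "wy": 0, "wz": 0.16, "claw": -1}, {"tx": 3.4, "ty": -3.8, "tz": 0, "wx": 0, "wy": 0, "wz": 0.16, "claw": -1}]' --newtons 60

```text
clock: 1.3
tcp_pos: [0.4246, 0.2493, 0.2315]
orientation: [0.0, -0.488, 0.873, 0.0]
wrist_force: [0.1, 1.5, -0.5]
finger_gap: 0.0854
grip_force: 0.0
```

Emit:
carry_out --moves '[{"tx": 3.4, "ty": -3.8, "tz": 0, "wx": 0, "wy": 0, "wz": 0.16, "claw": -1}, {"tx": 3.4, "ty": -3.8, "tz": 0, "wx": 0, "wy": 0, "wz": 0.16, "claw": -1}, {"tx": 0, "ty": 0, "tz": 0, "wx": 0, "wy": 0, "wz": 0, "claw": -1}, {"tx": 0, "ty": 0, "tz": 0, "wx": 0, "wy": 0, "wz": 0, "claw": -1}]'

```text
clock: 1.8
tcp_pos: [0.4912, 0.1746, 0.2311]
orientation: [-0.0, -0.618, 0.786, 0.0]
wrist_force: [-0.5, -0.3, 0.3]
finger_gap: 0.0859
grip_force: 0.0
```

```bash
python3 - <<'E'
from h import *
import pickle
c=cam('wrist'); cv2.imwrite('pics/w2.png',c['image']); pickle.dump(c,open('w2.pkl','wb'))
print(proj(c,[[.495,.172,.018],[.509,.205,.018]])); s=env.get_state(); print(s['clock'],s['tcp_pos'],s['orientation'],s['joint_pos'].round(2))
E
```

```text
[[317.06286292 205.2295249 ]
 [311.75052638 238.01264613]]
1.85 [0.49092569 0.17511389 0.23123517] [-2.66310973e-04 -6.18127470e-01  7.86077763e-01  3.32618281e-04] [ 0.19  0.21 -0.09  1.27  0.   -1.14]
```

View pics/w2.png

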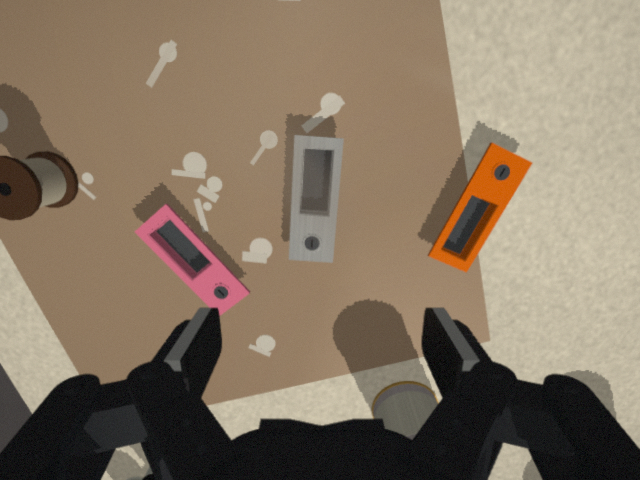

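The wrist view shows the steel pull at about (315,200), with its barrel end at (312,243) pointing down in the image. Now I measure it from the wrist and top views, and the recess from the top view.

```bash
cat >> h.py <<'E'
def pullrect(c,approx,z=.018):
    """plate corners (px), ordered: from colour mask + minAreaRect approx of hull"""
    im=cv2.GaussianBlur(c['image'],(3,3),0).astype(int); sat=im.max(2)-im.min(2)
    uv=proj(c,approx)[0]; m=((sat<14)&(im.max(2)>85)).astype(np.uint8)
    yy,xx=np.mgrid[:480,:640]; m[(xx-uv[0])**2+(yy-uv[1])**2>95**2]=0
    m=cv2.morphologyEx(m,cv2.MORPH_OPEN,np.ones((5,5)))
    k=max(cv2.findContours(m,cv2.RETR_EXTERNAL,cv2.CHAIN_APPROX_NONE)[0],key=cv2.contourArea)[:,0,:]
    P=onplane(c,k,z)[:,:2]; r=cv2.minAreaRect((P*1000).astype(np.float32)); return k,P,r
E
python3 - <<'E'
from h import *
import pickle
c=pickle.load(open('w2.pkl','rb')); t=cam('top')
W=[]
for n,d in(('w',c),('t',t)):
    k,P,r=pullrect(d,[.495,.172,.018]); print(n,r,len(k)); 
    b=cv2.boxPoints(r)/1000; b=b[np.argsort(b[:,1])]; W.append((d,proj(d,np.c_[b,np.full(4,.018)])))
    print(b.round(4).tolist())
for i in range(4):print('tri',tri(W[0][0],W[0][1][i],W[1][0],W[1][1][i]).round(4))
# barrel in wrist
g=c['image'].max(2); uv=(312,243); roi=(g[228:258,297:327]<95).astype(np.uint8); M=cv2.moments(roi,True); u=(297+M['m10']/M['m00'],228+M['m01']/M['m00']); print('barrel',u,onplane(c,u,.02).round(4))
uv=np.array([(300,y) for y in range(150,230,10)]); print('depth plate z',pts(c,uv)[:,2].round(4))
E
```

```text
w ((485.7109069824219, 136.2791748046875), (61.49513626098633, 44.45599365234375), 73.46807098388672) 334
[[0.4982999861240387, 0.10050000250339508], [0.45570001006126404, 0.11309999972581863], [0.5157999992370605, 0.15940000116825104], [0.4731999933719635, 0.1720999926328659]]
t ((507.48583984375, 197.6282958984375), (48.11099624633789, 48.22966003417969), 70.73804473876953) 76
[[0.5223000049591064, 0.16699999570846558], [0.47679999470710754, 0.18289999663829803], [0.5382000207901001, 0.21240000426769257], [0.4927000105381012, 0.22830000519752502]]
tri [0.4624 0.0999 0.4425]
tri [0.4571 0.1167 0.3144]
tri [0.4173 0.0463 0.7722]
tri [0.4729 0.168  0.1709]
barrel (311.4166666666667, 242.77083333333334) [[0.5104 0.2094 0.02  ]]
depth plate z [0.019  0.0179 0.0192 0.0175 0.0163 0.0145 0.0025 0.0156]
```

```bash
cat >> h.py <<'E'
def pullrect(c,approx,z=.018,rad=95,op=5):
    im=cv2.GaussianBlur(c['image'],(0,0),1.0).astype(float); sat=(im[...,2]-im[...,0])/im.max(2)
    uv=proj(c,approx)[0]; yy,xx=np.mgrid[:480,:640]
    m=((sat<.15)&((xx-uv[0])**2+(yy-uv[1])**2<rad**2)).astype(np.uint8)
    m=cv2.morphologyEx(cv2.morphologyEx(m,cv2.MORPH_CLOSE,np.ones((3,3))),cv2.MORPH_OPEN,np.ones((op,op)))
    k=max(cv2.findContours(m,cv2.RETR_EXTERNAL,cv2.CHAIN_APPROX_NONE)[0],key=cv2.contourArea)[:,0,:]
    P=onplane(c,k,z)[:,:2]; r=cv2.minAreaRect((P*1000).astype(np.float32)); return k,P,r
E
cat > m.py <<'E'
from h import *
import pickle
c=pickle.load(open('w2.pkl','rb')); t=cam('top')
W=[];v=[]
for n,d in(('w',c),('t',t)):
    k,P,r=pullrect(d,[.495,.172,.018],op=7 if n=='w' else 5,rad=95 if n=='w' else 50); print(n,r,len(k)); 
    b=cv2.boxPoints(r)/1000; b=b[np.argsort(b[:,1])]; W.append((d,proj(d,np.c_[b,np.full(4,.018)])))
    print(b.round(4).tolist())
    x=d['image'].copy(); cv2.drawContours(x,[k],-1,(0,0,255),1); u,w=proj(d,[.495,.172,.018])[0].astype(int); v.append(cv2.resize(x[w-80:w+80,u-80:u+80],(400,400)))
cv2.imwrite('pics/m.png',np.hstack(v))
for i in range(4):print('tri',tri(W[0][0],W[0][1][i],W[1][0],W[1][1][i]).round(4))
E
python3 m.py
```

```text
w ((497.0489807128906, 167.67218017578125), (129.41343688964844, 47.364044189453125), 72.11517333984375) 333
[[0.49970000982284546, 0.09880000352859497], [0.4546000063419342, 0.11339999735355377], [0.5394999980926514, 0.22200000286102295], [0.4943999946117401, 0.23649999499320984]]
t ((496.6480712890625, 187.73617553710938), (169.18109130859375, 172.30960083007812), 60.25581359863281) 271
[[0.5295000076293945, 0.07150000333786011], [0.3799000084400177, 0.15700000524520874], [0.6133999824523926, 0.2184000015258789], [0.46380001306533813, 0.30390000343322754]]
tri [0.5016 0.0818 0.1279]
tri [ 0.4161  0.1403 -0.038 ]
tri [0.5319 0.1643 0.2231]
tri [ 0.5309  0.4933 -0.6405]
```

The wrist mask gives 129.4 × 47.4 mm, which matches the plate. The centre is (0.497, 0.168), yaw is 72.1°, and the barrel check agrees. I align and go lower, which gives a second view to measure height.

Emit:
carry_out --moves '[{"tx": 0.2, "ty": -0.8, "tz": -4, "wx": 0, "wy": 0, "wz": -0.04, "claw": -1}, {"tx": 0.2, "ty": -0.7, "tz": -4, "wx": 0, "wy": 0, "wz": -0.035, "claw": -1}, {"tx": 0, "ty": 0, "tz": 0, "wx": 0, "wy": 0, "wz": 0, "claw": -1}, {"tx": 0, "ty": 0, "tz": 0, "wx": 0, "wy": 0, "wz": 0, "claw": -1}]'

```text
clock: 2.45
tcp_pos: [0.4959, 0.1606, 0.1527]
orientation: [0.001, -0.589, 0.808, -0.0]
wrist_force: [1.0, -0.1, 0.3]
finger_gap: 0.0853
grip_force: 0.0
```

```bash
python3 - <<'E'
from h import *
import pickle
a=pickle.load(open('w2.pkl','rb')); c=cam('wrist'); pickle.dump(c,open('w3.pkl','wb'))
W=[]
for d in(a,c):
    k,P,r=pullrect(d,[.497,.168,.018],op=7,rad=95 if d is a else 130); print(r)
    b=cv2.boxPoints(r)/1000; b=b[np.argsort(b[:,1])]; W.append(proj(d,np.c_[b,np.full(4,.018)])); print(b.round(4).tolist(),W[-1].round(0).tolist())
for i in range(4): print('tri',tri(a,W[0][i],c,W[1][i]).round(4))
k=k
p=pts(c,np.c_[W[1].mean(0)+0*W[1]]); 
# barrel
u=proj(c,[.5105,.2096,.02])[0].astype(int); print('barrel px',u)
g=c['image'].max(2); x,y=u; roi=(g[y-20:y+20,x-20:x+20]<95).astype(np.uint8); M=cv2.moments(roi,True); bu=(x-20+M['m10']/M['m00'],y-20+M['m01']/M['m00']); print(M['m00'],tri(a,(311.42,242.77),c,bu).round(4),onplane(c,bu,.02).round(4))
s=env.get_state(); print(s['tcp_pos'],s['orientation'])
E
```

```text
((497.0489807128906, 167.67218017578125), (129.41343688964844, 47.364044189453125), 72.11517333984375)
[[0.49970000982284546, 0.09880000352859497], [0.4546000063419342, 0.11339999735355377], [0.5394999980926514, 0.22200000286102295], [0.4943999946117401, 0.23649999499320984]] [[294.0, 134.0], [343.0, 138.0], [288.0, 259.0], [332.0, 262.0]]
((497.0136413574219, 167.3363037109375), (128.1776885986328, 47.526214599609375), 72.14225006103516)
[[0.5, 0.0989999994635582], [0.4546999931335449, 0.1136000007390976], [0.5393000245094299, 0.22110000252723694], [0.49399998784065247, 0.23559999465942383]] [[292.0, 156.0], [354.0, 156.0], [296.0, 305.0], [350.0, 305.0]]
tri [0.4993 0.0988 0.024 ]
tri [0.4549 0.1132 0.022 ]
tri [0.5407 0.2241 0.0119]
tri [0.4946 0.2389 0.0119]
barrel px [322 285]
219.0 [0.5105 0.2097 0.0191] [[0.5104 0.2093 0.02  ]]
[0.49653352 0.16054003 0.15324993] [ 1.25407012e-03 -5.88958647e-01  8.08162011e-01 -5.50818355e-04]
```

Plate height triangulates to a mean of 17.5 mm (barrel face 19 mm), consistent with the text. Descending and gripping.

Emit:
carry_out --moves '[{"tx": -0.2, "ty": 0, "tz": -4, "wx": 0, "wy": 0, "wz": 0, "claw": -1}, {"tx": 0, "ty": 0, "tz": -4, "wx": 0, "wy": 0, "wz": 0, "claw": -1}, {"tx": 0, "ty": 0, "tz": -3.6, "wx": 0, "wy": 0, "wz": 0, "claw": -1}, {"tx": 0, "ty": 0, "tz": -2, "wx": 0, "wy": 0, "wz": 0, "claw": -1}, {"tx": 0, "ty": 0, "tz": -1, "wx": 0, "wy": 0, "wz": 0, "claw": -1}, {"tx": 0, "ty": 0, "tz": 0, "wx": 0, "wy": 0, "wz": 0, "claw": -1}]' --newtons 50

```text
clock: 3.25
tcp_pos: [0.4943, 0.16, 0.006]
orientation: [0.0, -0.589, 0.808, -0.0]
wrist_force: [0.6, -0.0, -0.2]
finger_gap: 0.0855
grip_force: 0.0
```

Emit:
carry_out --moves '[{"tx": 0, "ty": 0, "tz": 0, "wx": 0, "wy": 0, "wz": 0, "claw": 0}, {"tx": 0, "ty": 0, "tz": 0, "wx": 0, "wy": 0, "wz": 0, "claw": 1}, {"tx": 0, "ty": 0, "tz": 0, "wx": 0, "wy": 0, "wz": 0, "claw": 1}, {"tx": 0, "ty": 0, "tz": 0, "wx": 0, "wy": 0, "wz": 0, "claw": 1}, {"tx": 0, "ty": 0, "tz": 0, "wx": 0, "wy": 0, "wz": 0, "claw": 1}, {"tx": 0, "ty": 0, "tz": 0, "wx": 0, "wy": 0, "wz": 0, "claw": 1}]'

```text
clock: 4.0
tcp_pos: [0.4944, 0.1599, 0.0067]
orientation: [0.001, -0.588, 0.809, -0.0]
wrist_force: [-1.6, 0.4, 6.5]
finger_gap: 0.0459
grip_force: 50.5
```

Gripped. I lift and carry to a hover beyond the recess, so the wrist camera can see bore and pocket past the held pull.

Emit:
carry_out --moves '[{"tx": 0, "ty": 0, "tz": 0.5, "wx": 0, "wy": 0, "wz": 0, "claw": 1}, {"tx": 0, "ty": 0, "tz": 1.5, "wx": 0, "wy": 0, "wz": 0, "claw": 1}, {"tx": 0, "ty": 0, "tz": 3, "wx": 0, "wy": 0, "wz": 0, "claw": 1}, {"tx": 0, "ty": 0, "tz": 4, "wx": 0, "wy": 0, "wz": 0, "claw": 1}, {"tx": 0, "ty": 0, "tz": 4, "wx": 0, "wy": 0, "wz": 0, "claw": 1}, {"tx": 0.3, "ty": -1, "tz": 3, "wx": 0, "wy": 0, "wz": -0.05, "claw": 1}, {"tx": 0.7, "ty": -2.5, "tz": 2, "wx": 0, "wy": 0, "wz": -0.1, "claw": 1}, {"tx": 0.9, "ty": -3.4, "tz": 0, "wx": 0, "wy": 0, "wz": -0.12, "claw": 1}]'

```text
clock: 5.0
tcp_pos: [0.5139, 0.0906, 0.1884]
orientation: [0.002, -0.473, 0.881, -0.001]
wrist_force: [1.2, 0.0, -2.4]
finger_gap: 0.0461
grip_force: 51.8
```

Emit:
carry_out --moves '[{"tx": 0.9, "ty": -3.4, "tz": 0, "wx": 0, "wy": 0, "wz": -0.12, "claw": 1}, {"tx": 0.9, "ty": -3.4, "tz": 0, "wx": 0, "wy": 0, "wz": -0.12, "claw": 1}, {"tx": 0.9, "ty": -3.4, "tz": 0, "wx": 0, "wy": 0, "wz": -0.12, "claw": 1}, {"tx": 0.9, "ty": -3.4, "tz": 0, "wx": 0, "wy": 0, "wz": -0.12, "claw": 1}, {"tx": 0.9, "ty": -3.4, "tz": 0, "wx": 0, "wy": 0, "wz": -0.12, "claw": 1}, {"tx": 0.9, "ty": -3.4, "tz": 0, "wx": 0, "wy": 0, "wz": -0.12, "claw": 1}, {"tx": 0.9, "ty": -3.4, "tz": 0, "wx": 0, "wy": 0, "wz": -0.12, "claw": 1}, {"tx": 0.5, "ty": -3, "tz": 0, "wx": 0, "wy": 0, "wz": 0, "claw": 1}]'

```text
clock: 6.0
tcp_pos: [0.5807, -0.1786, 0.186]
orientation: [0.0, -0.073, 0.997, -0.0]
wrist_force: [0.5, 0.4, -2.5]
finger_gap: 0.0459
grip_force: 51.8
```

Emit:
carry_out --moves '[{"tx": 0, "ty": 0, "tz": 0, "wx": 0, "wy": 0, "wz": 0, "claw": 1}, {"tx": 0, "ty": 0, "tz": 0, "wx": 0, "wy": 0, "wz": 0, "claw": 1}]'

```text
clock: 6.25
tcp_pos: [0.5802, -0.1769, 0.1856]
orientation: [-0.0, -0.074, 0.997, 0.0]
wrist_force: [0.1, 0.1, -2.9]
finger_gap: 0.0458
grip_force: 51.9
```

```bash
python3 - <<'E'
from h import *
import pickle
c=cam('wrist'); cv2.imwrite('pics/w4.png',c['image']); pickle.dump(c,open('w4.pkl','wb'))
print(proj(c,[[.557,-.145,.026],[.495,-.154,.026]])); s=env.get_state(); print(s['clock'],s['tcp_pos'],s['orientation'],s['joint_pos'].round(2),s['wrist_force'],s['finger_gap'])
E
```

```text
[[360.71791215 200.07893571]
 [363.55478018 124.48790994]]
6.3 [ 0.58023303 -0.17649539  0.18558676] [-1.80480713e-04 -7.43094670e-02  9.97235161e-01  3.23898459e-04] [-0.43  0.39  0.04  1.23  0.   -0.58] [ 0.56132184  0.14592804 -1.66493394] 0.04602234678419935
```

View pics/w4.png

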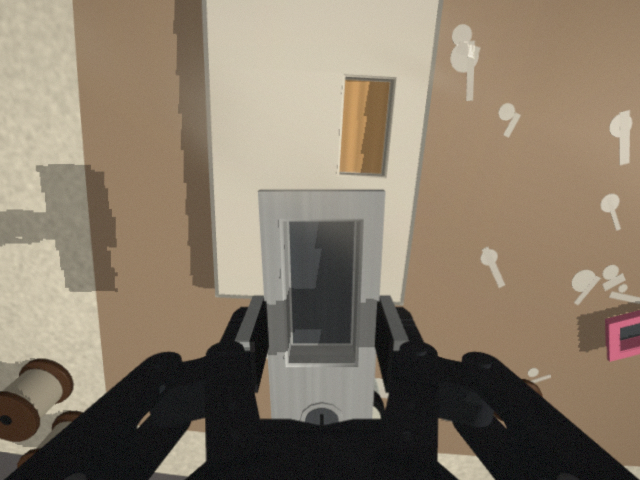

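The view shows the pull held level, with the pocket at about (367,127); the bore, near (361,200), is hidden behind the pull. I shift 5 cm further in +x for a second view that shows both.

Emit:
carry_out --moves '[{"tx": 2.5, "ty": 0, "tz": 0, "wx": 0, "wy": 0, "wz": 0, "claw": 1}, {"tx": 2.5, "ty": 0, "tz": 0, "wx": 0, "wy": 0, "wz": 0, "claw": 1}, {"tx": 0, "ty": 0, "tz": 0, "wx": 0, "wy": 0, "wz": 0, "claw": 1}, {"tx": 0, "ty": 0, "tz": 0, "wx": 0, "wy": 0, "wz": 0, "claw": 1}]'

```text
clock: 6.8
tcp_pos: [0.63, -0.1762, 0.1852]
orientation: [-0.001, -0.075, 0.997, 0.0]
wrist_force: [-0.1, -1.4, -2.7]
finger_gap: 0.0463
grip_force: 51.9
```

```bash
cat > r.py <<'E'
from h import *
import pickle
a=pickle.load(open('w4.pkl','rb')); c=cam('wrist'); pickle.dump(c,open('w5.pkl','wb'))
s=env.get_state(); print(s['tcp_pos'],s['orientation'])
def hole(d,P,rad):
    im=cv2.GaussianBlur(d['image'],(0,0),.7).astype(float); sat=(im[...,2]-im[...,0])/im.max(2)
    u=proj(d,P)[0]; yy,xx=np.mgrid[:480,:640]
    m=(((sat>.3)|(im.max(2)<110))&((xx-u[0])**2+(yy-u[1])**2<rad**2)).astype(np.uint8)
    m=cv2.morphologyEx(m,cv2.MORPH_OPEN,np.ones((3,3)))
    return max(cv2.findContours(m,cv2.RETR_EXTERNAL,cv2.CHAIN_APPROX_NONE)[0],key=cv2.contourArea)[:,0,:]
W=[]
vis=c['image'].copy()
for d in(a,c):
    k=hole(d,[.495,-.154,.026],62); P=onplane(d,k,.026)[:,:2]; r=cv2.minAreaRect((P*1000).astype(np.float32)); print('pocket',r)
    b=cv2.boxPoints(r)/1000; b=b[np.argsort(b[:,0])]; W.append(proj(d,np.c_[b,np.full(4,.026)]))
cv2.drawContours(vis,[k],-1,(0,0,255),1)
for i in range(4): print('tri',tri(a,W[0][i],c,W[1][i]).round(4))
k=hole(c,[.557,-.145,.026],22); P=onplane(c,k,.026)[:,:2]; print('bore',cv2.minEnclosingCircle((P*1000).astype(np.float32)),cv2.fitEllipse((P*1000).astype(np.float32)))
cv2.drawContours(vis,[k],-1,(0,255,0),1); cv2.imwrite('pics/w5.png',vis)
# held pull plane: depth points along plate in tool frame
uv=np.array([(u,v) for u in(270,374) for v in range(200,300,12)]); p=pts(c,uv); print('plate z',p[:,2].round(4))
uv=np.array([(u,60) for u in range(225,330,15)]); print('door z',pts(c,uv)[:,2].round(4))
E
python3 r.py
```

```text
[ 0.62983149 -0.17648542  0.18537477] [-4.53819821e-04 -7.44441945e-02  9.97225053e-01  2.21477422e-04]
pocket ((497.54412841796875, -152.35577392578125), (72.05717468261719, 38.11890411376953), 5.539364814758301)
pocket ((500.29193115234375, -153.57199096679688), (71.46403503417969, 37.825164794921875), 8.681254386901855)
tri [ 0.4584 -0.1367  0.0143]
tri [ 0.4603 -0.1752 -0.0006]
tri [ 0.5323 -0.1283  0.0186]
tri [ 0.5376 -0.166   0.0052]
bore ((560.9884033203125, -146.3675537109375), 11.327291488647461) ((560.6179809570312, -147.0966339111328), (20.169551849365234, 21.212928771972656), 33.142433166503906)
plate z [0.1974 0.1972 0.195  0.1968 0.1973 0.1963 0.196  0.1958 0.1967 0.1967
 0.196  0.1957 0.1959 0.1969 0.197  0.1949 0.196  0.1964]
door z [0.0252 0.0259 0.0249 0.0258 0.0254 0.0254 0.0256]
```

View pics/w5.png

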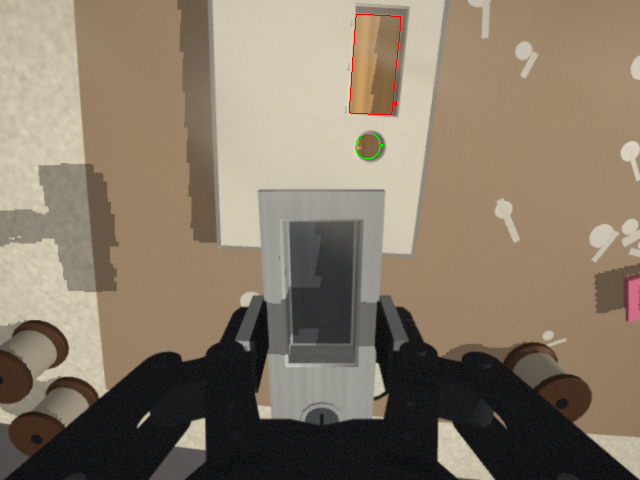

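The pocket mask (red) misses the grey walls at its top and right, and the bore is at about (369,146). I refine the masks using difference from the door-face colour.

```bash
cat > r2.py <<'E'
from h import *
import pickle
a=pickle.load(open('w4.pkl','rb')); c=pickle.load(open('w5.pkl','rb'))
def hole(d,P,rad,t):
    im=cv2.GaussianBlur(d['image'],(0,0),.7).astype(float)
    u=proj(d,P)[0]; x,y=u.astype(int); face=np.median(im[y-60 if y>60 else 0:y+60,x-110:x-45].reshape(-1,3),0)
    yy,xx=np.mgrid[:480,:640]
    m=((np.abs(im-face).max(2)>t)&((xx-u[0])**2+(yy-u[1])**2<rad**2)).astype(np.uint8)
    m=cv2.morphologyEx(m,cv2.MORPH_OPEN,np.ones((3,3)))
    return face,max(cv2.findContours(m,cv2.RETR_EXTERNAL,cv2.CHAIN_APPROX_NONE)[0],key=cv2.contourArea)[:,0,:]
for t in(22,35):
  W=[]
  for d in(a,c):
    f,k=hole(d,[.4985,-.154,.026],59,t); P=onplane(d,k,.026)[:,:2]; r=cv2.minAreaRect((P*1000).astype(np.float32)); print(t,f,'pocket',np.round(r[0],1),np.round(r[1],1),r[2], k.min(0),k.max(0))
    b=cv2.boxPoints(r)/1000; i=np.argsort(b[:,0]); b=b[i]; b[:2]=b[:2][np.argsort(b[:2,1])]; b[2:]=b[2:][np.argsort(b[2:,1])]; W.append(proj(d,np.c_[b,np.full(4,.026)]))
  for i in range(4): print('tri',tri(a,W[0][i],c,W[1][i]).round(4))
  f,k=hole(c,[.5607,-.147,.026],22,t); P=onplane(c,k,.026)[:,:2]; print('bore',cv2.minEnclosingCircle((P*1000).astype(np.float32)),cv2.fitEllipse((P*1000).astype(np.float32)))
# door side edges
v=[];im=cv2.GaussianBlur(c['image'],(0,0),1).astype(float); 
for y in range(20,235,5):
    row=np.abs(im[y]-np.median(im[y,230:330],0)).max(1); 
    l=[x for x in range(180,300) if row[x]<30][0]; r=[x for x in range(500,380,-1) if row[x]<30 and row[x-8:x].max()<40][0]; v.append((y,l,r))
v=np.array(v)
for j in(1,2):
    P=onplane(c,np.c_[v[:,j],v[:,0]],.026)[:,:2].astype(np.float32); l=cv2.fitLine(P,cv2.DIST_HUBER,0,.01,.01).ravel(); print('edge',l, np.degrees(np.arctan(l[1]/l[0])))
E
python3 r2.py
```

```text
22 [179. 200. 209.] pocket [ 497.1 -151.2] [79.4 41.1] 5.764753341674805 [339  75] [395 177]
22 [181. 202. 211.] pocket [ 497.5 -151.3] [78.7 41.2] 5.688112258911133 [348   5] [408 116]
tri [ 0.4591 -0.1755  0.0218]
tri [ 0.4548 -0.1339  0.0215]
tri [ 0.5387 -0.1677  0.0257]
tri [ 0.5346 -0.1267  0.0255]
bore ((560.82861328125, -144.97390747070312), 13.131597518920898) ((560.725830078125, -144.8993377685547), (25.116456985473633, 25.646493911743164), 117.166015625)
35 [179. 200. 209.] pocket [ 497.1 -151.3] [78.2 40.4] 5.759497165679932 [340  76] [395 176]
35 [181. 202. 211.] pocket [ 497.4 -151.2] [78.5 40.6] 5.798279285430908 [349   5] [408 116]
tri [ 0.4601 -0.1753  0.025 ]
tri [ 0.4561 -0.135   0.0253]
tri [ 0.5383 -0.1673  0.0234]
tri [ 0.5342 -0.1267  0.0237]
bore ((560.7111206054688, -144.81565856933594), 12.802454948425293) ((560.7057495117188, -144.8498077392578), (24.39982795715332, 24.833904266357422), 135.70675659179688)
edge [ 0.99573374  0.09227311  0.55423516 -0.27301285] 5.294391
edge [ 0.9949886   0.09998824  0.5076966  -0.10484133] 5.738493
```

Pocket and bore now agree: recess point (0.517, -0.149), yaw 5.75°, face at about 25 mm. Next I measure the held pull in the same picture, so the calibration bias cancels.

```bash
cat > p.py <<'E'
from h import *
import pickle,sys
def held(c,s,dz=.0115):
    im=cv2.GaussianBlur(c['image'],(0,0),.8).astype(float); sat=(im[...,2]-im[...,0])/im.max(2); z=s['tcp_pos'][2]+dz
    zm=c['z_map']; P=None
    # plate pixels: near in depth map (held object much nearer than door)
    m=((zm>.05)&(zm<.24)).astype(np.uint8); m[300:]=0; m[:, :225]=0; m[:,420:]=0
    rows=range(200,285,4); L=[];Rr=[]
    g=im.mean(2)
    for v in rows:
        x=np.where(m[v])[0]; L.append((x.min()-.5,v)); Rr.append((x.max()+.5,v))
    E=[]
    for u in range(272,374,4):
        y=np.where(m[:,u])[0]; E.append((u,y.min()-.5))
    out=[]
    for q in(L,Rr,E):
        p=onplane(c,q,z)[:,:2].astype(np.float32); out.append(cv2.fitLine(p,cv2.DIST_HUBER,0,.01,.01).ravel())
    return out
if __name__=='__main__':
    c=pickle.load(open('w5.pkl','rb')); s=env.get_state()
    L,Rr,E=held(c,s); 
    for l in(L,Rr,E): print(l, np.degrees(np.arctan2(l[1],l[0])))
    th=np.mean([np.arctan(l[1]/l[0]) for l in(L,Rr)]); x=np.array([np.cos(th),np.sin(th)]); y=np.array([-x[1],x[0]])
    w=(L[2:]-Rr[2:])@y; mid=(L[2:]@y+Rr[2:]@y)/2; e=E[2:]@x
    ctr=x*(e+.065)+y*mid; d=ctr-s['tcp_pos'][:2]; print('yaw',np.degrees(th),'width',w,'centre',ctr,'tcp',s['tcp_pos'],'rel x,y',d@x,d@y)
    print(2*np.degrees(np.arctan2(s['orientation'][2],s['orientation'][1]))-180)
E
python3 p.py
```

```text
[ 0.9887369   0.14966404  0.5926869  -0.20538354] 8.607458
[ 0.98852515  0.1510563   0.5906328  -0.15739855] 8.688146
[ 0.14840025 -0.98892736  0.57381237 -0.18669312] -81.46577
yaw 8.647801 width -0.047748312 centre [ 0.6376888  -0.17439055] tcp [ 0.62983149 -0.17648542  0.18537477] rel x,y 0.0080829796285607 0.0008896245984263897
8.538576532677922
```

Held pull is at yaw 8.65°, with its centre 8.1 mm ahead of the TCP, consistent with the grasp estimate. TCP target is (0.509, -0.150) with a turn of -0.05 rad.

Emit:
carry_out --moves '[{"tx": -2.5, "ty": 0.6, "tz": 0, "wx": 0, "wy": 0, "wz": -0.01, "claw": 1}, {"tx": -4, "ty": 0.8, "tz": 0, "wx": 0, "wy": 0, "wz": -0.02, "claw": 1}, {"tx": -4, "ty": 0.8, "tz": -3, "wx": 0, "wy": 0, "wz": -0.02, "claw": 1}, {"tx": -1.6, "ty": 0.4, "tz": -4, "wx": 0, "wy": 0, "wz": 0, "claw": 1}, {"tx": 0, "ty": 0, "tz": -4, "wx": 0, "wy": 0, "wz": 0, "claw": 1}, {"tx": 0, "ty": 0, "tz": -1.5, "wx": 0, "wy": 0, "wz": 0, "claw": 1}, {"tx": 0, "ty": 0, "tz": 0, "wx": 0, "wy": 0, "wz": 0, "claw": 1}, {"tx": 0, "ty": 0, "tz": 0, "wx": 0, "wy": 0, "wz": 0, "claw": 1}]'

```text
clock: 7.85
tcp_pos: [0.5109, -0.1519, 0.0619]
orientation: [0.001, -0.049, 0.999, -0.001]
wrist_force: [-0.3, -1.2, -1.9]
finger_gap: 0.0459
grip_force: 52.0
```

```bash
python3 - <<'E'
from h import *
P=[]
for _ in range(4):
    read_camera('wrist'); s=env.get_state(); P.append(np.r_[s['tcp_pos'],2*np.degrees(np.arctan2(s['orientation'][2],s['orientation'][1]))-180,s['wrist_force']])
print(np.mean(P,0).round(4))
E
```

```text
[ 0.5109 -0.1519  0.0617  5.6315 -0.0466  0.3717 -2.1725]
```

Emit:
carry_out --moves '[{"tx": -0.19, "ty": 0.16, "tz": 0, "wx": 0, "wy": 0, "wz": 0, "claw": 1}, {"tx": 0, "ty": 0, "tz": -1, "wx": 0, "wy": 0, "wz": 0, "claw": 1}, {"tx": 0, "ty": 0, "tz": -1, "wx": 0, "wy": 0, "wz": 0, "claw": 1}, {"tx": 0, "ty": 0, "tz": -0.6, "wx": 0, "wy": 0, "wz": 0, "claw": 1}, {"tx": 0, "ty": 0, "tz": -0.3, "wx": 0, "wy": 0, "wz": 0, "claw": 1}, {"tx": 0, "ty": 0, "tz": -0.2, "wx": 0, "wy": 0, "wz": 0, "claw": 1}, {"tx": 0, "ty": 0, "tz": 0, "wx": 0, "wy": 0, "wz": 0, "claw": 1}]'

```text
clock: 8.93
tcp_pos: [0.5078, -0.1499, 0.0293]
orientation: [0.0, -0.049, 0.999, -0.0]
wrist_force: [-0.1, -0.8, -2.4]
finger_gap: 0.0461
grip_force: 52.1
```

No contact force, and the foot is entering cleanly. Lowering in small steps onto the clips.

Emit:
carry_out --moves '[{"tx": 0, "ty": 0, "tz": -0.1, "wx": 0, "wy": 0, "wz": 0, "claw": 1}, {"tx": 0, "ty": 0, "tz": -0.1, "wx": 0, "wy": 0, "wz": 0, "claw": 1}, {"tx": 0, "ty": 0, "tz": -0.1, "wx": 0, "wy": 0, "wz": 0, "claw": 1}, {"tx": 0, "ty": 0, "tz": 0, "wx": 0, "wy": 0, "wz": 0, "claw": 1}]'

```text
clock: 9.43
tcp_pos: [0.5081, -0.1499, 0.0265]
orientation: [0.0, -0.049, 0.999, -0.0]
wrist_force: [0.4, -1.4, -1.3]
finger_gap: 0.0463
grip_force: 52.2
```

```bash
python3 - <<'E'
from h import *
P=[]
for _ in range(4):
    read_camera('wrist'); s=env.get_state(); P.append(np.r_[s['tcp_pos'],2*np.degrees(np.arctan2(s['orientation'][2],s['orientation'][1]))-180,s['wrist_force'],s['ft_torque']])
print(np.mean(P,0).round(4))
E
```

```text
[ 0.5082 -0.1499  0.0265  5.6257  1.9466 -1.6402 -1.1046 -0.4112 -0.2306
 -0.0399]
```

Emit:
carry_out --moves '[{"tx": 0.08, "ty": 0, "tz": 0, "wx": 0, "wy": 0, "wz": 0, "claw": 1}, {"tx": 0, "ty": 0, "tz": -0.05, "wx": 0, "wy": 0, "wz": 0, "claw": 1}, {"tx": 0, "ty": 0, "tz": -0.05, "wx": 0, "wy": 0, "wz": 0, "claw": 1}, {"tx": 0, "ty": 0, "tz": 0, "wx": 0, "wy": 0, "wz": 0, "claw": 1}]'

```text
clock: 10.12
tcp_pos: [0.5087, -0.1499, 0.0254]
orientation: [0.0, -0.049, 0.999, -0.0]
wrist_force: [0.2, -2.8, 0.6]
finger_gap: 0.0462
grip_force: 52.4
```

```bash
python3 - <<'E'
from h import *
P=[]
for _ in range(4):
    read_camera('wrist'); s=env.get_state(); P.append(np.r_[s['tcp_pos'],2*np.degrees(np.arctan2(s['orientation'][2],s['orientation'][1]))-180,s['wrist_force'],s['ft_torque']])
print(np.mean(P,0).round(4))
E
```

```text
[ 5.0870e-01 -1.4990e-01  2.5400e-02  5.6227e+00  7.8380e-01 -3.0774e+00
 -2.7200e-02 -6.4290e-01 -5.0300e-02  4.1000e-03]
```

Wrist Fz has risen by the pull's weight, so it is resting on the clips. I release and rise above it.

Emit:
carry_out --moves '[{"tx": 0, "ty": -0.04, "tz": -0.03, "wx": 0, "wy": 0, "wz": 0, "claw": 1}, {"tx": 0, "ty": 0, "tz": 0, "wx": 0, "wy": 0, "wz": 0, "claw": 0}, {"tx": 0, "ty": 0, "tz": 0, "wx": 0, "wy": 0, "wz": 0, "claw": -0.6}, {"tx": 0, "ty": 0, "tz": 0, "wx": 0, "wy": 0, "wz": 0, "claw": -1}, {"tx": 0, "ty": 0, "tz": 1, "wx": 0, "wy": 0, "wz": 0, "claw": -1}, {"tx": 0, "ty": 0, "tz": 4, "wx": 0, "wy": 0, "wz": 0, "claw": -1}, {"tx": 0, "ty": 0, "tz": 5, "wx": 0, "wy": 0, "wz": 0, "claw": -1}, {"tx": 0, "ty": 0, "tz": 2, "wx": 0, "wy": 0, "wz": 0, "claw": -1}]'

```text
clock: 11.32
tcp_pos: [0.51, -0.1506, 0.1488]
orientation: [0.002, -0.049, 0.999, -0.001]
wrist_force: [0.3, -0.5, -0.5]
finger_gap: 0.0853
grip_force: 0.0
```

```bash
cat > s.py <<'E'
from h import *
import pickle,sys
for _ in range(2): read_camera('scene')
c=cam('wrist'); pickle.dump(c,open('w6.pkl','wb')); cv2.imwrite(sys.argv[1],c['image'])
s=env.get_state(); print(s['clock'],s['tcp_pos'])
zp=float(sys.argv[2]); x=np.array([.995,.1]); y=np.array([-.1,.995]); ctr=np.array([.5171,-.1492])
# plate depth at places (along pull x, y)
for px,py in((-60,0),(-60,20),(-60,-20),(-20,20),(-20,-20),(20,0),(26,20),(26,-20),(60,0),(60,18),(60,-18)):
    P=ctr+x*px/1e3+y*py/1e3; u=proj(c,[*P,zp])[0].round().astype(int)
    g=np.array([(u[0]+i,u[1]+j) for i in(-2,-1,0,1,2) for j in(-2,-1,0,1,2)]); 
    if g.min()<0 or g[:,1].max()>479: print(px,py,'out');continue
    print(px,py,u,np.median(pts(c,g)[:,2]).round(4),c['image'][u[1],u[0]])
u=proj(c,[*(ctr+x*.044),zp+.002])[0]; print('barrel expected px',u)
E
python3 s.py pics/w6.png 0.037
```

```text
11.475 [ 0.50934815 -0.15039877  0.14645988]
-60 0 [322 164] 0.0369 [129 135 137]
-60 20 [350 164] 0.037 [124 130 132]
-60 -20 [294 165] 0.0368 [125 135 136]
-20 20 [349 219] 0.0362 [122 130 133]
-20 -20 [295 219] 0.0362 [128 134 135]
20 0 [322 269] 0.0354 [127 132 135]
26 20 [348 276] 0.0353 [128 134 134]
26 -20 [297 276] 0.0352 [124 130 130]
60 0 [322 314] 0.0349 [126 132 131]
60 18 [344 314] 0.0345 [124 131 132]
60 -18 [300 314] 0.0347 [125 131 131]
barrel expected px [322.34113429 297.69410436]
```

View pics/w6.png

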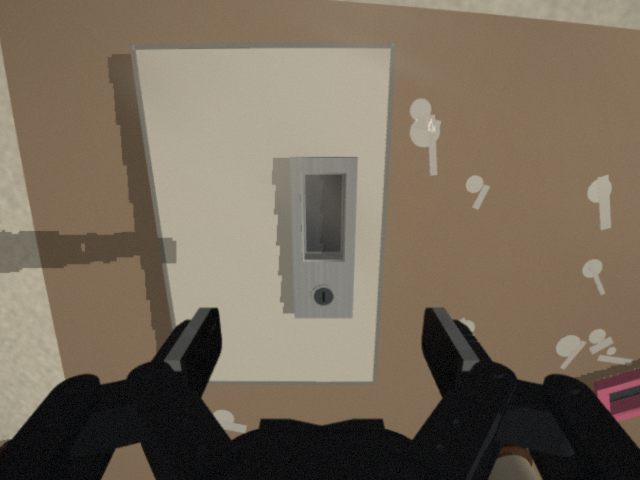

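The pull sits on its clips at about 36 mm, its barrel at (322,296) where expected, tilted about 1°. Shut fingers may measure up to 29 mm across the closing line, nearly the dish's 30 mm width. So I turn a quarter so that line lies along the dish, shut, and go over the dish centre.

Emit:
carry_out --moves '[{"tx": -0.4, "ty": -0.03, "tz": 0, "wx": 0, "wy": 0, "wz": -0.175, "claw": 1}, {"tx": -0.4, "ty": -0.03, "tz": 0, "wx": 0, "wy": 0, "wz": -0.175, "claw": 1}, {"tx": -0.4, "ty": -0.02, "tz": 0, "wx": 0, "wy": 0, "wz": -0.175, "claw": 1}, {"tx": 0, "ty": 0, "tz": 0, "wx": 0, "wy": 0, "wz": -0.175, "claw": 1}, {"tx": 0, "ty": 0, "tz": 0, "wx": 0, "wy": 0, "wz": -0.175, "claw": 1}, {"tx": 0, "ty": 0, "tz": 0, "wx": 0, "wy": 0, "wz": -0.175, "claw": 1}, {"tx": 0, "ty": 0, "tz": 0, "wx": 0, "wy": 0, "wz": -0.175, "claw": 1}, {"tx": 0, "ty": 0, "tz": 0, "wx": 0, "wy": 0, "wz": -0.175, "claw": 1}]'

```text
clock: 12.48
tcp_pos: [0.4953, -0.1503, 0.1432]
orientation: [-0.002, 0.608, 0.794, -0.0]
wrist_force: [0.5, 0.1, 0.1]
finger_gap: -0.0002
grip_force: 0.0
```

Emit:
carry_out --moves '[{"tx": 0, "ty": 0, "tz": -2, "wx": 0, "wy": 0, "wz": -0.17, "claw": 1}, {"tx": 0, "ty": 0, "tz": -3, "wx": 0, "wy": 0, "wz": 0, "claw": 1}, {"tx": 0, "ty": 0, "tz": -2, "wx": 0, "wy": 0, "wz": 0, "claw": 1}, {"tx": 0, "ty": 0, "tz": 0, "wx": 0, "wy": 0, "wz": 0, "claw": 1}, {"tx": 0, "ty": 0, "tz": 0, "wx": 0, "wy": 0, "wz": 0, "claw": 1}]'

```text
clock: 13.1
tcp_pos: [0.4963, -0.1508, 0.0749]
orientation: [-0.0, 0.671, 0.741, -0.0]
wrist_force: [0.2, -0.3, 0.4]
finger_gap: -0.0
grip_force: 0.0
```

```bash
cat > q.py <<'E'
from h import *
P=[]
for _ in range(4):
    read_camera('wrist'); s=env.get_state(); P.append(np.r_[s['tcp_pos'],2*np.degrees(np.arctan2(s['orientation'][2],s['orientation'][1]))-180,s['wrist_force'],s['finger_gap']])
print(np.mean(P,0).round(4),s['clock'])
E
python3 q.py
```

```text
[ 4.97000e-01 -1.51100e-01  7.57000e-02 -8.43285e+01  4.26000e-02
  3.20600e-01  9.71000e-02  1.00000e-04] 13.3
```

Emit:
carry_out --moves '[{"tx": 0, "ty": 0, "tz": -2, "wx": 0, "wy": 0, "wz": 0, "claw": 1}, {"tx": 0, "ty": 0, "tz": -2, "wx": 0, "wy": 0, "wz": 0, "claw": 1}, {"tx": 0, "ty": 0, "tz": -1, "wx": 0, "wy": 0, "wz": 0, "claw": 1}, {"tx": 0, "ty": 0, "tz": -0.2, "wx": 0, "wy": 0, "wz": 0, "claw": 1}, {"tx": 0, "ty": 0, "tz": -0.1, "wx": 0, "wy": 0, "wz": 0, "claw": 1}, {"tx": 0, "ty": 0, "tz": -0.1, "wx": 0, "wy": 0, "wz": 0, "claw": 1}, {"tx": 0, "ty": 0, "tz": 0, "wx": 0, "wy": 0, "wz": 0, "claw": 1}]'

```text
clock: 14.18
tcp_pos: [0.4971, -0.1512, 0.0217]
orientation: [0.001, 0.671, 0.741, 0.0]
wrist_force: [-0.3, -0.8, 1.4]
finger_gap: -0.0
grip_force: 1.0
```

Contact is beginning. Pressing in 1 mm steps.

Emit:
carry_out --moves '[{"tx": 0, "ty": 0, "tz": -0.1, "wx": 0, "wy": 0, "wz": 0, "claw": 1}, {"tx": 0, "ty": 0, "tz": -0.1, "wx": 0, "wy": 0, "wz": 0, "claw": 1}, {"tx": 0, "ty": 0, "tz": 0, "wx": 0, "wy": 0, "wz": 0, "claw": 1}]'

```text
clock: 14.55
tcp_pos: [0.4976, -0.1513, 0.0202]
orientation: [0.001, 0.671, 0.741, 0.0]
wrist_force: [0.1, 0.9, 6.8]
finger_gap: 0.0001
grip_force: 3.3
```

Emit:
carry_out --moves '[{"tx": 0, "ty": 0, "tz": -0.1, "wx": 0, "wy": 0, "wz": 0, "claw": 1}, {"tx": 0, "ty": 0, "tz": -0.1, "wx": 0, "wy": 0, "wz": 0, "claw": 1}, {"tx": 0, "ty": 0, "tz": 0, "wx": 0, "wy": 0, "wz": 0, "claw": 1}]'

```text
clock: 14.92
tcp_pos: [0.4981, -0.1515, 0.0187]
orientation: [0.002, 0.671, 0.741, 0.001]
wrist_force: [-0.8, 1.6, 11.2]
finger_gap: -0.0
grip_force: 5.1
```

Emit:
carry_out --moves '[{"tx": 0, "ty": 0, "tz": -0.1, "wx": 0, "wy": 0, "wz": 0, "claw": 1}, {"tx": 0, "ty": 0, "tz": -0.1, "wx": 0, "wy": 0, "wz": 0, "claw": 1}, {"tx": 0, "ty": 0, "tz": 0, "wx": 0, "wy": 0, "wz": 0, "claw": 1}]'

```text
clock: 15.3
tcp_pos: [0.4967, -0.151, 0.0152]
orientation: [0.0, 0.671, 0.741, 0.0]
wrist_force: [0.7, -0.0, 0.3]
finger_gap: 0.0003
grip_force: 0.4
```

It went home at z ≈ 15 mm, the expected height of the dish floor. I press a little more to confirm it has bottomed out.

Emit:
carry_out --moves '[{"tx": 0, "ty": 0, "tz": -0.1, "wx": 0, "wy": 0, "wz": 0, "claw": 1}, {"tx": 0, "ty": 0, "tz": -0.1, "wx": 0, "wy": 0, "wz": 0, "claw": 1}, {"tx": 0, "ty": 0, "tz": 0, "wx": 0, "wy": 0, "wz": 0, "claw": 1}]'

```text
clock: 15.68
tcp_pos: [0.4968, -0.151, 0.015]
orientation: [0.001, 0.671, 0.741, 0.0]
wrist_force: [-4.4, 1.3, 19.1]
finger_gap: 0.0001
grip_force: 9.5
```

It has bottomed: 19 N with no further travel. I retract and check.

Emit:
carry_out --moves '[{"tx": 0, "ty": 0, "tz": 0.3, "wx": 0, "wy": 0, "wz": 0, "claw": 1}, {"tx": 0, "ty": 0, "tz": 1, "wx": 0, "wy": 0, "wz": 0, "claw": 1}, {"tx": 0, "ty": 0, "tz": 3, "wx": 0, "wy": 0, "wz": 0, "claw": 1}, {"tx": 0, "ty": 0, "tz": 4, "wx": 0, "wy": 0, "wz": 0, "claw": 1}, {"tx": 0, "ty": 0, "tz": 5, "wx": 0, "wy": 0, "wz": 0, "claw": 1}, {"tx": 0, "ty": 0, "tz": 4, "wx": 0, "wy": 0, "wz": 0, "claw": 1}, {"tx": 0, "ty": 0, "tz": 0, "wx": 0, "wy": 0, "wz": 0, "claw": 1}, {"tx": 0, "ty": 0, "tz": 0, "wx": 0, "wy": 0, "wz": 0, "claw": 1}]'

```text
clock: 16.68
tcp_pos: [0.4961, -0.1507, 0.1855]
orientation: [-0.0, 0.671, 0.741, -0.0]
wrist_force: [0.1, -0.2, -0.1]
finger_gap: 0.0001
grip_force: 0.0
```

```bash
python3 s.py pics/w7.png 0.03; python3 - <<'E'
from h import *
import pickle
c=pickle.load(open('w6.pkl','rb')); x=np.array([.995,.1]); y=np.array([-.1,.995]); ctr=np.array([.5171,-.1492])
for px,py in((-50,40),(0,40),(-50,-60),(0,-60),(50,-60),(50,40)):
    u=proj(c,[*(ctr+x*px/1e3+y*py/1e3),.026])[0].round().astype(int); g=np.array([(u[0]+i,u[1]+j) for i in(-2,-1,0,1,2) for j in(-2,-1,0,1,2)])
    print('door',px,py,u,np.median(pts(c,g)[:,2]).round(4) if g.min()>=0 and g.max()<480 else None)
E
```

```text
16.825 [ 0.49549509 -0.1504493   0.1844294 ]
-60 0 [277 224] 0.0296 [124 131 130]
-60 20 [277 202] 0.0296 [120 127 131]
-60 -20 [278 246] 0.0296 [124 131 131]
-20 20 [323 202] 0.0295 [124 132 134]
-20 -20 [323 246] 0.0298 [125 131 133]
20 0 [369 224] 0.0294 [125 129 131]
26 20 [377 202] 0.0296 [124 131 129]
26 -20 [375 246] 0.0296 [127 133 132]
60 0 [415 224] 0.0295 [125 132 132]
60 18 [416 204] 0.0294 [124 129 130]
60 -18 [413 244] 0.0297 [124 130 131]
barrel expected px [396.86843786 224.78297616]
door -50 40 [288 178] 0.0256
door 0 40 [347 178] 0.0255
door -50 -60 [291 285] 0.0257
door 0 -60 [345 285] 0.0254
door 50 -60 [398 285] 0.0253
door 50 40 [405 178] 0.0258
```

View pics/w7.png

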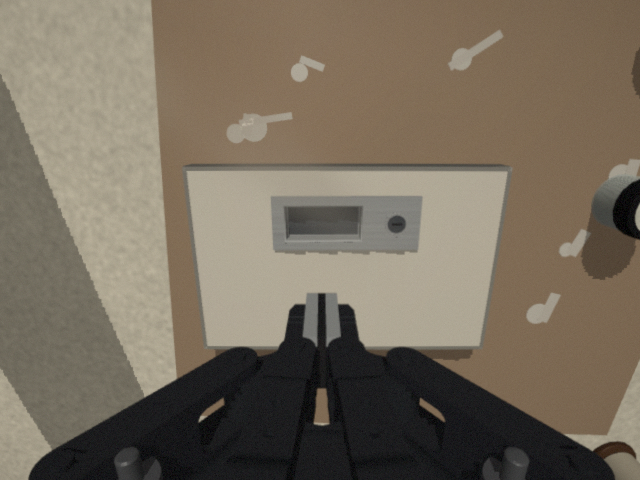

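The plate lies level, 4 mm above the door face on all sides (flush), with its barrel at (397,224) as expected and no tilt. Handing in.

```bash
python3 -c "
from workcell import env; print(env.hand_in())"
```

```text
the job is handed in; nothing more can be done
None
```

The steel flush pull is pressed home in the recess with its barrel in the bore, its plate flush and level on the door by the last depth check; the bystanders were not touched and the job is handed in (no verdict was returned).

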